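# Close up the check light and hold the long cell in its beam

## Robot

A 6-joint arm with a two-finger parallel gripper is mounted at the origin on the work surface. World frame = base frame: x ahead of the robot, y to its left, z up, the work surface at z = 0. Lengths are in m, angles in rad, forces in N, time in s.
With the tool pointing down it reaches from about 0.325 to 0.875 m from the base axis. Payload 4.4 kg.
Tool frame: the origin (TCP) lies at the very end of the fingers, on their centre line; the grasp point (between the pads) lies 19 mm behind it; z points along the fingers, y is the line along which they close (so a half turn about z gives the same grasp; the last joint's range is limited). The gripper opens to 85 mm and grips with 20 to 120 N. Pads are 22 mm wide; open, the fingers measure 114 mm over their backs; the gripper's body (76 mm by 85 mm) begins 54 mm behind the grasp point. The pads swing forward as they close: fully open they stand 13 mm farther back than shut.
Start: joints at [-1.323, 0.207, 1.542, -0, 1.393, -0.15], TCP at [0.223, -0.53, 0.231] pointing down, gripper open.
Joint ranges: [-2.73, 2.73], [-0.86, 2.22], [0.23, 2.46], [-1.11, 4.25], [0.08, 2.63], [-2.82, 2.82]. Speed limits (rad/s): [2.79, 2.79, 3.14, 3.14, 3.14, 3.14].

## Interface

Orientations are given as a rotation vector (axis times angle).
In Python, from station import ctrl gives the robot as it stands. The module is installed in compiled form; this text tells all that it offers.
- The arm moves only by the shell command python3 -m creep 'ROWS' [FORCE]. ROWS is JSON, a list of rows, each a list of 7 numbers: the shift along the world's x, y, z each as a share of 0.05 m, from -1 to 1, then the turn, a rotation vector about the world's x, y, z each as a share of pi rad, from -1 to 1, then the closure, from -1 (fully open) to 1 (shut). A call has 1 to 12 rows; each row shifts and turns the commanded pose from where the row before left it; what a row does not reach is not made up. A row lasts 1/10 s, in which the tool goes at most 50 mm and 8.59 degrees, less where a joint would pass 70% of its speed; a pose out of reach is approached as far as the arm can. A call with a number of a shift or a turn outside -1 to 1 is refused whole. A call with a gripper value outside its range is refused whole. The fingers move at their own pace and stop on an object; FORCE is the grip in N (left out, the last holds). Time passes only in rows, so rows that do not move let the fingers close. It gives the time, the measured TCP pose, the force, the opening and the grip force at its end, in the units of the state.
- ctrl.sense(): the state, without advancing time (a new reading comes with each control period).
- ctrl.get_image(name): name is "scene" or "side" or "wrist"; returns a dict with "frame" (420x560x3 uint8, red, green, blue), "depth" (420x560 float32, m along the optical axis (not along the pixel's ray), 0 where there is no reading), "fx", "fy", "cx", "cy" (pixels), "world_from_camera" (4x4, takes a point from camera to world coordinates); the wrist camera has in their place "mount" (4x4, takes a point from camera to tool coordinates, whose origin is the TCP and whose axes are the flange's). Camera axes: x right, y down, z forward; pixel columns grow to the right and rows downward; lengths in m; the calibration is good to about 2 mm. A picture is of the moment at which its call begins: read the wrist's pose just before it.
- ctrl.hand_in(): hands the job in; it is judged then, once.
Trained networks look in a picture, given as the dict that the camera call returned (one of the last four; its "shot" number tells which), for a name from the list of things; names that differ only in an ending like _2 or _b are one class to them, and where a whole thing is asked for, a point or a joint stands for the part that bears it (a point fixed in the world has none). Each returns a list of dicts, best first, with "confidence" (0 to 1); they miss things now and then, are a little off and sometimes report something else, mostly with a low value. They report only what shows in the picture. A call takes as long as a camera call. They do not tell look-alikes from the thing itself.
- ctrl.spot_in(picture, target): "at" ([x, y, z] in m, in the coordinates of the camera as it stood for that picture, good to about 4 mm: the middle of the surface that is visible of it).
The state is a dict: "time": time; "q": joint angles; "dq": joint speeds; "effort": joint torques, N m; "eef_pos": TCP position; "eef_rot": TCP orientation; "wrist_force": force on the tool from outside, world axes, zero at the start; "torque": the same for the moment, N m; "gripper_width": finger opening in m; "gripper_force": force on a finger pad.
Only numpy, scipy, OpenCV 4.12 (cv2) and the standard library are available. Lean on these libraries where they do the work, as an engineer would, in place of code of your own. Each camera call takes 0.05 s, during which the arm holds its last target. There are 200 camera calls.

## Task

The lamp house of the check light was left open after a lamp change: shut its lid right down, then turn the turnbutton squarely across the lid to secure it. Then pick up the longest of the three glass cells with the fingers on its two broad frosted faces only, never letting anything touch its two narrow clear windows, and hold it upright in the light path about midway between the lamp's lens and the screen, centred on the beam and with its windows square to the beam so that the light goes in at one window and out at the other. Finish while still holding it there, still and clear of everything, with the other things on the bench left where they stand.

Things in the scene. Friction and masses are not known exactly. Their poses are not given: they have to be found in the camera images.
- beam_mid (a point): Middle of the light path of the check light: on the beam's axis, 105 mm above the work surface, half way between lens and screen. z up; y along the beam towards the lamp; x level, across the beam, away from the robot. Along y from here: end of the lens barrel (48 mm across) at +65 mm, lamp house wall at +114 mm, face of the screen frame at -73 mm. Gap open above and at both sides
- lamp_lid (a joint): Angle of the lamp house's sheet-metal lid (114 by 124 mm, 4 mm thick), hinged along the far (+x of beam_mid) rim: 0 = shut, flat, its top 154 mm above the work surface; grows as the near edge rises; starts part open (0.3 to 0.6). A stiff hinge (0.2 N m) keeps it where it is left; a press of 3 to 6 N down on it shuts it against a firm stop
- lid_hinge (a point): Middle of the lid's hinge line, 150 mm above the work surface; the line runs along y of beam_mid
- lid_press (a point): Point on the lid's upper face, 80 mm from the hinge line and 34 mm in from its near edge, midway along the lid; it moves with the lid (154 mm above the work surface when shut). z is the lid's outward normal
- turnbutton (a joint): Angle of the steel turnbutton on an upright pin at the middle of the lamp house's near rim, 16 mm outside the lid's edge: 0 = arm along the rim, pointing to -y of beam_mid, clear of the lid; 1.571 = arm squarely across the lid (+x of beam_mid); stop at 1.62. Grows anticlockwise seen from above; friction 0.03 N m; stays where it is left. Starts near 0
- turnbutton_grip (a point): On the turnbutton's pin, 174 mm above the work surface, in its upright thumb tab: 10 mm thick, 30 mm long (along the arm), from 160 to 182 mm above the work surface. The flat arm below it is 16 mm wide, 6 mm thick and reaches 42 mm from the pin. Turns with the button: the arm points along its -y
- turnbutton_tip (a point): Upper face of the turnbutton's arm at its free end, 42 mm from the pin, 160 mm above the work surface
- cell: The cell wanted, the longest of three empty open-topped glass cells standing upright on the mat: 45 mm long (its x), 12.5 mm wide (its y), 45 mm high, about 50 g. Origin at the centre of its underside, z up. The two broad faces (45 by 45 mm, facing +y and -y) are frosted; the two narrow ends (facing +x and -x) are clear windows. Either window may face the lamp
- cell_mid (a point): Centre of the long cell, 22.5 mm above its underside, on the line through both windows; axes as cell
- cell_face_a: The cell's frosted face on its +y side; same origin and axes as cell
- cell_face_b: The cell's frosted face on its -y side; same origin and axes as cell
- cell_win_a: The cell's clear window at its +x end; same origin and axes as cell
- cell_win_b: The cell's clear window at its -x end; same origin and axes as cell
- mat: Fixed ribbed black rubber drying mat, 110 by 250 mm, 3 mm thick; origin under its centre; the cells stand on it in a row along its y, about 80 mm apart, in any order
- cell_short: Bystander: shorter glass cell, 22.5 mm long, 12.5 mm wide, 45 mm high, standing on the mat; origin at the centre of its underside
- cell_square: Bystander: square glass cell, 12.5 by 12.5 mm, 45 mm high, standing on the mat; origin at the centre of its underside
- screwdriver: Bystander: screwdriver 170 mm long lying in front of the lamp house
- spare_lamp: Bystander: small glass lamp standing on its cap, 32 mm across, 57 mm high; origin under its centre
- rinse_bottle: Bystander: white bottle, 56 mm across, 150 mm high; origin under its centre
- spare_wheel: Bystander: grinding wheel lying flat, 150 mm across, 25 mm thick; origin under its centre
- honing_stone: Bystander: grey stone 50 by 150 by 25 mm lying flat; origin under its centre
- tissue_tin: Bystander: flat aluminium tin 70 by 100 by 32 mm; origin under its centre
- light_bench: The whole check light (fixed). Origin on the work surface below beam_mid, same axes. Rail below the gap: 55 mm wide, top at 38 mm. Screen frame: 90 mm square, centred on the beam, top at 150 mm. Lamp house: open-topped sheet-metal box, 112 mm (x) by 122 mm (y), centred at y = +175 mm, rim at 150 mm (heights above the work surface)
Mind the look-alikes: they are no part of the job. What is shaped like the cell but blue is not meant.

How it is judged:
By the outcome, as a careful person would: the job done as asked, in the order asked, and still so for the second after the job is handed in, while the arm keeps its last pose, push and grip.
It also fails if it takes over 54 s, if anything falls off the work surface, if the arm or the gripper's body presses on something with over 40 N, if the wrist force passes 120 N, or if a joint passes its speed limit or range.

## Working session

There is one attempt and no reset: what is moved stays moved. The work goes in short steps, Python scripts to look and compute and a shell command to move; the robot and the scene stay as the last step left them, time stands still between calls to the robot, and variables do not carry over. Pictures are saved under pics/ and viewed, at most 10 in all, crops included, and the job is handed in when it is done.

```bash
mkdir -p pics; cat > h.py <<'E'
import numpy as np, cv2
from scipy.spatial.transform import Rotation as R
from station import ctrl
def shot(n):
    s=ctrl.sense(); p=ctrl.get_image(n)
    if n=="wrist":
        T=np.eye(4);T[:3,:3]=R.from_rotvec(s["eef_rot"]).as_matrix();T[:3,3]=s["eef_pos"]
        p["W"]=T@np.array(p["mount"])
    else: p["W"]=np.array(p["world_from_camera"])
    return p
def cloud(p):
    d=p["depth"];v,u=np.mgrid[:d.shape[0],:d.shape[1]]
    c=np.stack([(u-p["cx"])/p["fx"]*d,(v-p["cy"])/p["fy"]*d,d],-1)
    return c@p["W"][:3,:3].T+p["W"][:3,3]
def pix(p,X):
    c=p["W"][:3,:3].T@(np.array(X)-p["W"][:3,3]);return [round(c[0]/c[2]*p["fx"]+p["cx"]),round(c[1]/c[2]*p["fy"]+p["cy"])]
def spot(p,t,k=3):
    for r in ctrl.spot_in(p,t)[:k]:
        X=p["W"][:3,:3]@np.array(r["at"])+p["W"][:3,3]
        print(t,round(r["confidence"],2),X.round(4),pix(p,X))
def save(p,f,crop=None,k=1):
    im=cv2.cvtColor(p["frame"],cv2.COLOR_RGB2BGR)
    if crop: a,b,c,d=crop; im=im[b:d,a:c]
    cv2.imwrite(f,cv2.resize(im,None,fx=k,fy=k,interpolation=cv2.INTER_CUBIC))
E
python3 - <<'E'
from h import *
for n in ("scene","side"):
    p=shot(n);print(n,p["W"].round(3).tolist(),p["fx"])
    save(p,f"pics/{n}0.png",None,1.4)
    for t in ("cell","cell_short","cell_square","lamp_lid","turnbutton","light_bench","turnbutton_tip","screwdriver","mat","lid_press"):spot(p,t)
    np.save(n+"0.npy",cloud(p))
s=ctrl.sense();print({k:np.round(v,3).tolist() for k,v in s.items()})
E
```

```text
scene [[0.575, 0.656, -0.489, 1.099], [0.818, -0.465, 0.339, -0.462], [-0.006, -0.595, -0.804, 1.007], [0.0, 0.0, 0.0, 1.0]] 440.2816290145455
cell 0.45 [ 0.3509 -0.1569  0.0276] [219, 190]
cell 0.43 [ 0.4621 -0.2062  0.0318] [224, 223]
cell_short 0.51 [ 0.4732 -0.3539  0.0371] [176, 253]
cell_square 0.54 [ 0.4693 -0.286   0.0301] [199, 240]
cell_square 0.49 [ 0.4812 -0.2908  0.0054] [201, 249]
lamp_lid 0.58 [0.6067 0.2281 0.1793] [391, 149]
lamp_lid 0.3 [ 0.4831 -0.29    0.0035] [202, 250]
turnbutton 0.65 [ 0.6272 -0.3179  0.0292] [219, 292]
turnbutton 0.47 [0.5303 0.2232 0.1728] [369, 134]
light_bench 0.83 [0.6141 0.1687 0.1203] [372, 175]
turnbutton_tip 0.51 [0.528  0.2214 0.1699] [368, 135]
turnbutton_tip 0.21 [0.4049 0.2103 0.0197] [331, 149]
screwdriver 0.53 [0.4041 0.209  0.019 ] [330, 149]
mat 0.72 [ 0.4811 -0.2882  0.0032] [202, 249]
lid_press 0.6 [0.6129 0.2275 0.1783] [392, 150]
side [[-0.842, -0.281, 0.461, 0.08], [-0.54, 0.435, -0.72, 0.679], [0.001, -0.855, -0.518, 0.696], [0.0, 0.0, 0.0, 1.0]] 495.47736424399034
cell 0.86 [ 0.3457 -0.1563  0.0241] [381, 266]
cell 0.64 
[... 349 characters left out ...]
ton_tip 0.68 [0.3884 0.2162 0.0218] [270, 377]
turnbutton_tip 0.62 [0.5236 0.2259 0.1615] [197, 286]
turnbutton_tip 0.48 [ 0.4557 -0.3539  0.0279] [371, 210]
screwdriver 0.8 [0.3857 0.2183 0.0239] [271, 378]
mat 0.71 [ 0.4602 -0.2706  0.0047] [354, 232]
mat 0.32 [ 0.4484 -0.2015  0.0351] [347, 237]
lid_press 0.9 [0.5995 0.2354 0.1799] [157, 265]
{'time': 1.1, 'q': [-1.323, 0.207, 1.542, 0.0, 1.393, -0.15], 'dq': [-0.0, -0.002, -0.001, -0.0, 0.001, 0.002], 'effort': [-0.0, -38.306, -29.198, -0.0, 0.001, 0.0], 'eef_pos': [0.223, -0.53, 0.231], 'eef_rot': [-3.08, -0.621, -0.0], 'wrist_force': [-0.365, 0.354, 0.39], 'torque': [0.005, -0.006, -0.023], 'gripper_force': 0.0, 'gripper_width': 0.086}
```

View pics/scene0.png

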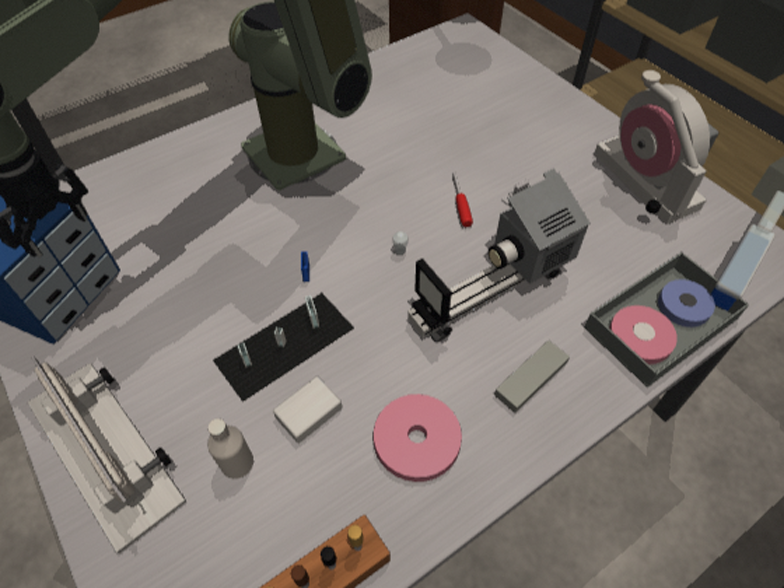

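View pics/side0.png

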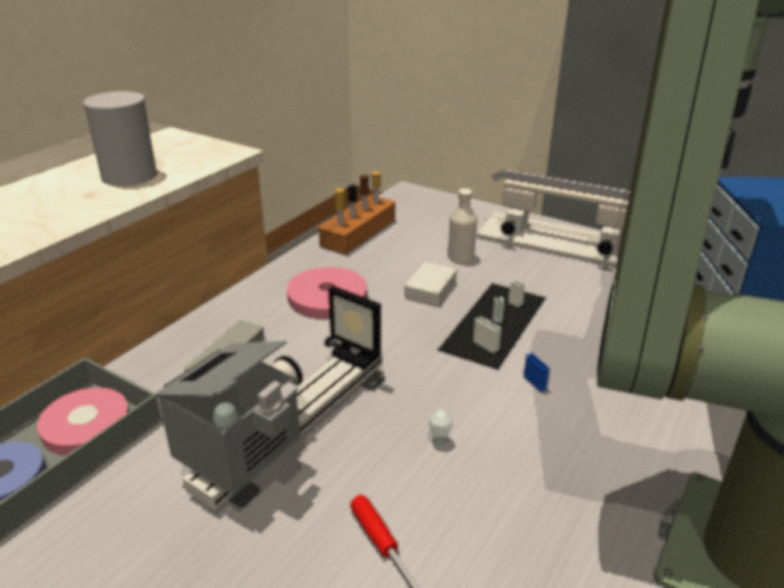

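Scene picture (560-px coordinates):
- The check light runs from the screen at (308,208) to the lamp house at (387,160), with the lid part open.
- The mat holds three glass cells: (176,253), (199,240) and (224,223).
- A blue block stands beside the mat at (219,190).

Candidates for the cell are the blue one (a look-alike, rejected), (176,253) short, (199,240) square and (224,223), which is the longest and is glass. I'll check the last one in a crop before reaching.

Next I fit the bench pose.

```bash
cat > fit.py <<'E'
from h import *
from scipy.optimize import least_squares
def sdf(q,c,hs):
    d=np.abs(q-c)-hs; return np.linalg.norm(np.maximum(d,0),axis=1)+np.minimum(d.max(1),0)
def model(L):
    s=sdf(L,np.array([0,-.078,.105]),np.array([.045,.005,.045]))
    h=sdf(L,np.array([0,.175,.10]),np.array([.056,.061,.05]))
    r=np.hypot(L[:,0],L[:,2]-.105)-.024; a=np.abs(L[:,1]-.09)-.025
    l=np.maximum(r,a)
    b=np.stack([s,h,l],1); return b[np.arange(len(b)),np.abs(b).argmin(1)]
def fitbench(P,x0):
    def loc(x,P):
        c,s=np.cos(x[2]),np.sin(x[2]); d=P[:,:2]-x[:2]
        return np.c_[d[:,0]*c+d[:,1]*s,-d[:,0]*s+d[:,1]*c,P[:,2]]
    x=np.array(x0,float)
    for g in (.03,.015,.008):
        L=loc(x,P);m=(np.abs(L[:,0])<.056+g)&(L[:,1]>-.083-g)&(L[:,1]<.236+g)&(P[:,2]>.06)&(P[:,2]<.147)
        m[m]&=np.abs(model(L[m]))<g
        x=least_squares(lambda x:model(loc(x,P[m])),x,loss="soft_l1",f_scale=.002).x
    return x,m.sum(),np.abs(model(loc(x,P[m]))).mean()
E
python3 - <<'E'
from fit import *
C=[np.load(n+"0.npy").reshape(-1,3) for n in("scene","side")]
for P in (C[0],C[1],np.vstack(C)):
  for y in (-.1,.2): print(fitbench(P,[.59,.07,y]))
E
```

```text
(array([ 0.59571155,  0.05511591, -0.04549095]), np.int64(2007), np.float64(0.0014182177248485183))
(array([ 0.59571156,  0.05511591, -0.04549092]), np.int64(2007), np.float64(0.001418217703988863))
(array([ 0.59340278,  0.05254975, -0.03745153]), np.int64(5612), np.float64(0.001778383680852835))
(array([0.58763008, 0.05323215, 0.01859883]), np.int64(3730), np.float64(0.0024022621985734056))
(array([ 0.59445043,  0.05361642, -0.03624923]), np.int64(7604), np.float64(0.002039952788226087))
(array([ 0.59444158,  0.05362243, -0.03629722]), np.int64(7604), np.float64(0.002040236397789958))
```

```bash
r='[.33,.73,.15,0,0,.018,1]'; python3 -m creep '[[0.33,0.73,0.15,0,0,0.018,1],[0.33,0.73,0.15,0,0,0.018,1],[0.33,0.73,0.15,0,0,0.018,1],[0.33,0.73,0.15,0,0,0.018,1],[0.33,0.73,0.15,0,0,0.018,1],[0.33,0.73,0.15,0,0,0.018,1],[0.33,0.73,0.15,0,0,0.018,1],[0.33,0.73,0.15,0,0,0.018,1],[0.33,0.73,0.15,0,0,0.018,1],[0.33,0.73,0.15,0,0,0.018,1]]' 30
python3 -m creep '[[0.33,0.73,0.15,0,0,0.018,1],[0.33,0.73,0.15,0,0,0.018,1],[0.33,0.73,0.15,0,0,0.018,1],[0.33,0.73,0.15,0,0,0.018,1],[0.33,0.73,0.15,0,0,0.018,1],[0.33,0.73,0.15,0,0,0.018,1],[0.33,0.73,0.15,0,0,0.018,1],[0.33,0.73,0.15,0,0,0.018,1],[0.33,0.73,0.15,0,0,0.018,1],[0.33,0.73,0.15,0,0,0.018,1],[0,0,0,0,0,0,1],[0,0,0,0,0,0,1]]'
python3 - <<'E'
from fit import *
p=shot("wrist");print(p["W"].round(3).tolist(),p["fx"]); save(p,"pics/w1.png",None,1.4)
np.save("w1.npy",cloud(p))
for t in ("lamp_lid","lid_press","turnbutton","turnbutton_tip","turnbutton_grip","lid_hinge"):spot(p,t,2)
C=[cloud(p).reshape(-1,3)]+[np.load(n+"0.npy").reshape(-1,3) for n in("scene","side")]
print(fitbench(C[0],[.595,.054,-.04]),fitbench(np.vstack(C),[.595,.054,-.04]))
E
```

```text
time: 2.1
eef_pos: [0.3881, -0.1636, 0.3069]
eef_rot: [2.782, 1.458, 0.001]
wrist_force: [-0.3, -0.1, -0.3]
gripper_width: -0.0001
gripper_force: 0.0
time: 3.3
eef_pos: [0.5527, 0.2004, 0.3808]
eef_rot: [-2.266, -2.176, 0.002]
wrist_force: [0.0, 0.0, 1.2]
gripper_width: -0.0
gripper_force: 0.0
[[0.999, -0.039, -0.012, 0.555], [-0.041, -0.958, -0.284, 0.273], [-0.0, 0.285, -0.959, 0.524], [0.0, 0.0, 0.0, 1.0]] 343.04071842946774
lamp_lid 0.69 [0.601  0.233  0.1816] [326, 151]
lamp_lid 0.56 [0.5991 0.2211 0.1735] [323, 162]
lid_press 0.6 [0.6023 0.2323 0.1831] [327, 152]
lid_press 0.45 [0.5333 0.2211 0.161 ] [259, 163]
turnbutton 0.63 [0.5275 0.2189 0.1631] [254, 165]
turnbutton_tip 0.62 [0.5257 0.2234 0.1601] [252, 161]
turnbutton_grip 0.93 [0.5285 0.2213 0.1603] [254, 163]
lid_hinge 0.8 [0.6049 0.2321 0.179 ] [329, 151]
(array([ 0.59176833,  0.05405487, -0.07420676]), np.int64(993), np.float64(0.0016332400398894969)) (array([ 0.59432688,  0.05370667, -0.03729981]), np.int64(8605), np.float64(0.002046199927294033))
```

View pic.

View pics/w1.png

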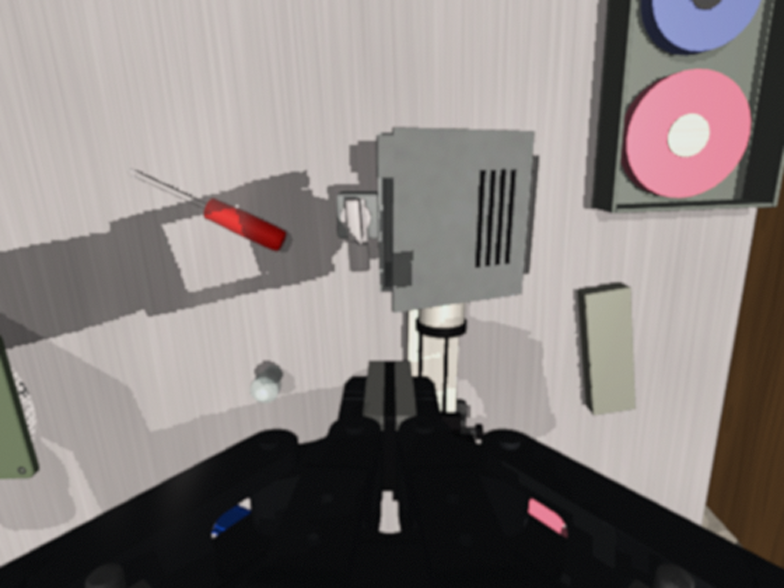

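```bash
python3 - <<'E'
from fit import *
P=np.load("w1.npy")
# edges: lid plane
L=P.reshape(-1,3)
m=(np.abs(L[:,0]-.60)<.045)&(np.abs(L[:,1]-.23)<.05)&(L[:,2]>.15)
A=L[m];c=np.median(A,0);
for i in range(4):
    k=np.linalg.svd(A-A.mean(0),full_matrices=False)[2][2];A=A[np.abs((A-A.mean(0))@k)<.004]
k*=np.sign(k[2]);print("lid normal",k,"mean",A.mean(0),len(A))
# lid top points all
d=np.abs((L-A.mean(0))@k)<.004
B=L[d&(L[:,2]>.152)&(np.hypot(L[:,0]-.6,L[:,1]-.23)<.1)]
print("rect",cv2.minAreaRect(B[:,:2].astype(np.float32)),B.min(0),B.max(0))
T=L[(L[:,2]>.166)&(L[:,2]<.19)&(L[:,0]<.545)&(L[:,0]>.50)&(abs(L[:,1]-.225)<.05)]
print("tab",len(T),cv2.minAreaRect(T[:,:2].astype(np.float32)),T.mean(0))
T=L[(L[:,2]>.154)&(L[:,2]<.166)&(L[:,0]<.545)&(L[:,0]>.50)&(abs(L[:,1]-.215)<.06)]
print("arm",len(T),cv2.minAreaRect(T[:,:2].astype(np.float32)),T.mean(0))
E
```

```text
lid normal [0.76227709 0.63908101 0.10251386] mean [0.5829008  0.21430982 0.40356729] 4782
rect ((0.5918994545936584, 0.21634361147880554), (0.03791825845837593, 0.16300663352012634), 41.87257766723633) [0.5470654  0.16351727 0.1535254 ] [0.65643159 0.28574193 0.47659341]
tab 338 ((0.5277591347694397, 0.2298530489206314), (0.010058043524622917, 0.030139368027448654), 1.105989933013916) [0.52822807 0.23072117 0.18121323]
arm 815 ((0.5280609130859375, 0.21715131402015686), (0.058749970048666, 0.030979590490460396), 87.28207397460938) [0.5295492  0.2188569  0.15830988]
```

The wrist view shows:
- the lid centre at about (329,157)
- the turnbutton at (254,156), its arm pointing to -y along the near rim
- the screwdriver at (175,160), clear of the lamp house

Now I press the lid.

```bash
python3 -m creep '[[0.125,0.15,-0.8,0,0,0,1],[0.125,0.15,-0.8,0,0,0,1],[0.125,0.15,-0.8,0,0,0,1],[0.125,0.15,-0.8,0,0,0,1],[0,0,-0.2,0,0,0,1],[0,0,-0.2,0,0,0,1],[0,0,-0.2,0,0,0,1],[0,0,-0.2,0,0,0,1],[0,0,-0.2,0,0,0,1],[0,0,-0.1,0,0,0,1],[0,0,-0.1,0,0,0,1],[0,0,0,0,0,0,1]]'
```

```text
time: 4.85
eef_pos: [0.5776, 0.2298, 0.1606]
eef_rot: [-2.267, -2.174, 0.001]
wrist_force: [0.6, 0.6, 0.1]
gripper_width: -0.0003
gripper_force: 0.0
```

```bash
python3 -m creep '[[0,0,-0.06,0,0,0,1],[0,0,-0.06,0,0,0,1]]'; python3 -m creep '[[0,0,-0.04,0,0,0,1],[0,0,0,0,0,0,1]]'
```

```text
time: 5.05
eef_pos: [0.5778, 0.2299, 0.1555]
eef_rot: [2.267, 2.174, 0.0]
wrist_force: [-1.4, 0.4, 1.6]
gripper_width: 0.0001
gripper_force: 0.8
time: 5.25
eef_pos: [0.5778, 0.2299, 0.1541]
eef_rot: [2.267, 2.174, 0.0]
wrist_force: [-2.5, -0.0, 4.0]
gripper_width: 0.0002
gripper_force: 2.2
```

```bash
python3 - <<'E'
from fit import *
p=shot("side");save(p,"pics/s2.png",(80,190,320,370),3.3)
p=shot("scene");save(p,"pics/c2.png",(320,100,450,230),3.3)
L=cloud(p).reshape(-1,3);m=(np.abs(L[:,0]-.615)<.03)&(np.abs(L[:,1]-.23)<.05)&(L[:,2]>.12)&(L[:,2]<.2)
A=L[m];print(np.linalg.lstsq(np.c_[A[:,:2]-[.6,.23],np.ones(len(A))],A[:,2],rcond=None)[0])
E
```

```text
[-0.12794652 -0.00500729  0.15857736]
```

```bash
python3 -m creep '[[0,0,-0.03,0,0,0,1],[0,0,0,0,0,0,1]]'; python3 -m creep '[[0,0,-0.03,0,0,0,1],[0,0,0,0,0,0,1]]'
```

```text
time: 5.55
eef_pos: [0.5778, 0.2299, 0.154]
eef_rot: [2.267, 2.174, 0.001]
wrist_force: [-5.7, -1.8, 10.6]
gripper_width: 0.0001
gripper_force: 5.4
time: 5.75
eef_pos: [0.5779, 0.2299, 0.1539]
eef_rot: [2.267, 2.174, 0.001]
wrist_force: [-7.4, -2.2, 16.6]
gripper_width: 0.0001
gripper_force: 8.2
```

```bash
python3 -m creep '[[0,0,0.8,0,0,0,1],[0,0,0.9,0,0,0,1],[-0.25,0,0.6,0,0,0,-1],[-0.25,-0.3,0.5,0,0,0,-1],[-0.25,-0.3,0.5,0,0,0,-1],[-0.25,-0.3,0.5,0,0,0,-1],[0,0,0,0,0,0,-1]]'
python3 - <<'E'
from fit import *
p=shot("wrist");L=cloud(p).reshape(-1,3);np.save("w3.npy",cloud(p))
m=(np.abs(L[:,0]-.603)<.04)&(np.abs(L[:,1]-.235)<.04)&(L[:,2]>.12)&(L[:,2]<.2)
A=L[m];print("lid",np.linalg.lstsq(np.c_[A[:,:2]-[.6,.23],np.ones(len(A))],A[:,2],rcond=None)[0])
B=L[(np.abs(L[:,2]-.154)<.006)&(np.abs(L[:,0]-.605)<.08)&(np.abs(L[:,1]-.23)<.08)&(L[:,0]>.54)].astype(np.float32)
print("lidrect",cv2.minAreaRect(B[:,:2]))
T=L[(L[:,2]>.170)&(L[:,2]<.19)&(L[:,0]<.545)&(L[:,0]>.50)&(abs(L[:,1]-.225)<.03)].astype(np.float32)
print("tab",len(T),cv2.minAreaRect(T[:,:2]),T.mean(0))
print(fitbench(L,[.594,.054,-.037]))
save(p,"pics/w3.png",None,1.4)
E
```

```text
time: 6.45
eef_pos: [0.5291, 0.184, 0.3451]
eef_rot: [2.265, 2.169, 0.011]
wrist_force: [0.5, 0.8, 0.4]
gripper_width: 0.0722
gripper_force: 0.0
lid [ 0.00967895 -0.00313433  0.15491037]Traceback (most recent call last):
  File "<stdin>", line 6, in <module>
cv2.error: OpenCV(4.12.0) /io/opencv/modules/imgproc/src/convhull.cpp:143: error: (-215:Assertion failed) total >= 0 && (depth == CV_32F || depth == CV_32S) in function 'convexHull'
```

Lid is flat at 0.155, so it is shut.

```bash
python3 - <<'E'
from fit import *
p=shot("wrist");L=cloud(p).reshape(-1,3);np.save("w3.npy",cloud(p))
mr=lambda T:cv2.minAreaRect(np.ascontiguousarray(T[:,:2]).astype(np.float32))
B=L[(np.abs(L[:,2]-.154)<.005)&(np.abs(L[:,0]-.605)<.08)&(np.abs(L[:,1]-.23)<.08)&(L[:,0]>.542)]
print("lidrect",mr(B))
T=L[(L[:,2]>.170)&(L[:,2]<.19)&(L[:,0]<.545)&(L[:,0]>.50)&(abs(L[:,1]-.225)<.03)]
print("tab",len(T),mr(T),T.mean(0))
T=L[(L[:,2]>.157)&(L[:,2]<.166)&(L[:,0]<.545)&(L[:,0]>.50)&(L[:,1]<.213)&(L[:,1]>.17)]
print("arm",len(T),mr(T),T.mean(0))
C=[np.load(n+"0.npy").reshape(-1,3) for n in("scene","side")]
print(fitbench(L,[.594,.054,-.037]))
s=ctrl.sense();print(s["eef_pos"],R.from_rotvec(s["eef_rot"]).as_matrix().round(3).tolist())
save(p,"pics/w3.png",None,1.4)
E
```

```text
lidrect ((0.6021873950958252, 0.22652733325958252), (0.12363605946302414, 0.12400423735380173), 87.92701721191406)
tab 396 ((0.5276995301246643, 0.22981290519237518), (0.009969073347747326, 0.02997637540102005), 1.24363112449646) [0.52770534 0.23036337 0.18223491]
arm 413 ((0.528285801410675, 0.2004687637090683), (0.015906212851405144, 0.02471231296658516), 1.2514491081237793) [0.5283352  0.20061672 0.16058117]
(array([ 0.59610034,  0.05829307, -0.02359472]), np.int64(4413), np.float64(0.0017035992085482994))
[0.52815734 0.18485263 0.34059357] [[0.043, 0.999, 0.002], [0.999, -0.043, 0.001], [0.001, 0.002, -1.0]]
```

View pics/w3.png

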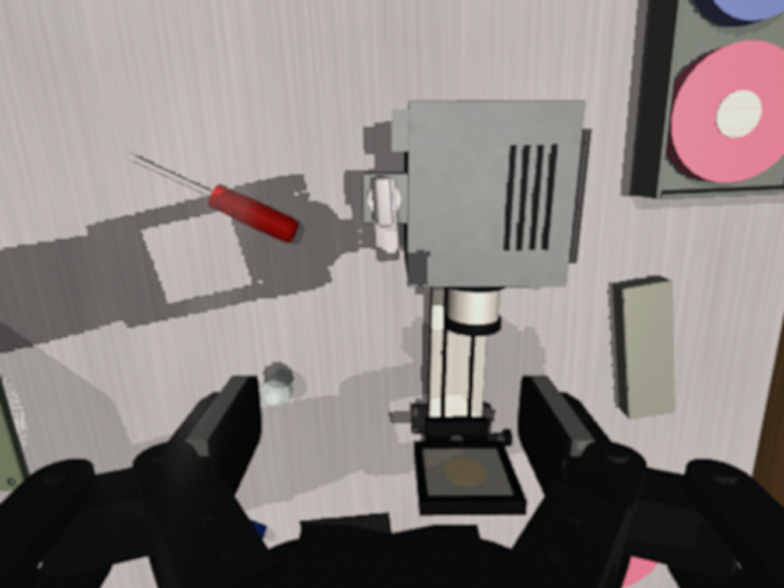

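The lid is flat and its rectangle is at -2.07° yaw, which matches the bench fit. The tab is at pixel (275,145), at a yaw of 1.24°. I'll grip the tab now.

```bash
python3 -m creep '[[0,0.18,-0.5,0,0,0.004,0],[0,0.18,-0.5,0,0,0.004,0],[0,0.18,-0.5,0,0,0.004,0],[0,0.18,-0.5,0,0,0.004,0],[-0.01,0.18,-0.5,0,0,0.004,0],[0,0,-0.35,0,0,0,0],[0,0,-0.35,0,0,0,0],[0,0,-0.3,0,0,0,0],[0,0,0,0,0,0,0]]' 25; python3 -c "
from h import *
s=ctrl.sense();print(s['eef_pos'],R.from_rotvec(s['eef_rot']).as_matrix()[:,1])"
```

```text
time: 7.45
eef_pos: [0.5245, 0.2295, 0.1608]
eef_rot: [-2.195, -2.242, 0.011]
wrist_force: [-0.8, -0.4, -0.1]
gripper_width: 0.0427
gripper_force: 0.0
[0.52452048 0.22946511 0.16075778] [ 0.99974525  0.02111171 -0.00798345]
```

```bash
python3 -m creep '[[0.06,0,0.04,0,0,0,0],[0,0,0,0,0,0,0]]'; python3 -m creep '[[0,0,0,0,0,0,1],[0,0,0,0,0,0,1],[0,0,0,0,0,0,1],[0,0,0,0,0,0,1],[0,0,0,0,0,0,1]]' 25; python3 -c "
from h import *
s=ctrl.sense();print(s['eef_pos'],R.from_rotvec(s['eef_rot']).as_matrix()[:,1],s['torque'])"
```

```text
time: 7.65
eef_pos: [0.5317, 0.2302, 0.1686]
eef_rot: [2.197, 2.243, 0.004]
wrist_force: [0.3, 0.2, 1.1]
gripper_width: 0.0428
gripper_force: 0.0
time: 8.15
eef_pos: [0.5283, 0.23, 0.1685]
eef_rot: [-2.196, -2.243, 0.005]
wrist_force: [-7.6, -1.0, 7.1]
gripper_width: 0.0089
gripper_force: 28.5
[0.52827139 0.2299849  0.16846596] [ 0.99977131  0.02100828 -0.00399678] [-0.0930522   1.15763983 -0.06525051]
```

```bash
python3 -m creep '[[-0.06,0,0,0,0,0,1],[0,0,0,0,0,0.02,1],[0,0,0,0,0,0.04,1],[0,0,0,0,0,0.04,1],[0,0,0,0,0,0.04,1],[0,0,0,0,0,0.04,1],[0,0,0,0,0,0.04,1],[0,0,0,0,0,0.04,1],[0,0,0,0,0,0.04,1],[0,0,0,0,0,0.04,1],[0,0,0,0,0,0.04,1],[0,0,0,0,0,0.04,1]]'; python3 -m creep '[[0,0,0,0,0,0.04,1],[0,0,0,0,0,0.02,1],[0,0,0,0,0,0,1],[0,0,0,0,0,0,1]]';python3 -c "
from h import *
s=ctrl.sense();a=R.from_rotvec(s['eef_rot']).as_matrix()[:,1];print(s['eef_pos'],np.degrees(np.arctan2(a[1],a[0])),s['torque'],s['q'])"
```

```text
time: 9.35
eef_pos: [0.5276, 0.2296, 0.1685]
eef_rot: [0.353, 3.12, -0.0]
wrist_force: [-1.8, -1.5, 4.8]
gripper_width: 0.0089
gripper_force: 28.1
time: 9.75
eef_pos: [0.5276, 0.2295, 0.1685]
eef_rot: [0.068, 3.14, -0.001]
wrist_force: [-2.2, -2.2, 6.0]
gripper_width: 0.0088
gripper_force: 28.4
[0.52760711 0.22948723 0.16846188] 87.5025766436927 [-0.39188421  0.363858    0.0423818 ] [ 2.60413166e-01  2.64679917e-01  1.60579289e+00 -9.88700584e-04
  1.27009520e+00 -1.26650292e+00]
```

```bash
python3 -m creep '[[0,0,0,0,0,0.002,1],[0,0,0,0,0,0,0],[0,0,0,0,0,0,0],[0,0,0,0,0,0,0],[0,0,0.4,0,0,0,0],[0,0,0.7,0,0,0,0],[0,-0.6,0.8,0,0,0,0],[0,-0.7,0.7,0,0,0,0],[0,-0.7,0.7,0,0,0,0],[0,0,0.3,0,0,0,0],[0,0,0,0,0,0,0]]'
python3 - <<'E'
from fit import *
p=shot("wrist");L=cloud(p).reshape(-1,3)
mr=lambda T:cv2.minAreaRect(np.ascontiguousarray(T[:,:2]).astype(np.float32))
for n in ("wrist","scene","side"):
    if n!="wrist": L=cloud(shot(n)).reshape(-1,3)
    T=L[(L[:,2]>.170)&(L[:,2]<.19)&(abs(L[:,0]-.528)<.03)&(abs(L[:,1]-.23)<.03)]
    if len(T)>20: print(n,"tab",len(T),mr(T))
    T=L[(L[:,2]>.1575)&(L[:,2]<.168)&(abs(L[:,0]-.56)<.03)&(abs(L[:,1]-.23)<.03)]
    if len(T)>20: print(n,"arm",len(T),mr(T))
E
```

```text
time: 10.85
eef_pos: [0.5288, 0.1297, 0.3505]
eef_rot: [0.059, 3.135, 0.002]
wrist_force: [0.3, 0.5, 0.1]
gripper_width: 0.0425
gripper_force: 0.0
wrist tab 450 ((0.5272442102432251, 0.22883816063404083), (0.010343652218580246, 0.029663965106010437), 87.30194854736328)
wrist arm 436 ((0.5495833158493042, 0.2274499237537384), (0.039855748414993286, 0.01668601483106613), 2.5330982208251953)
scene tab 62 ((0.5320254564285278, 0.2334173023700714), (0.012153085321187973, 0.02982451021671295), 87.02137756347656)
scene arm 81 ((0.5613414645195007, 0.22562170028686523), (0.058297690004110336, 0.04146098345518112), 35.52069854736328)
side tab 153 ((0.5266185402870178, 0.2307964563369751), (0.011125415563583374, 0.030317066237330437), 89.9027328491211)
side arm 119 ((0.5494993925094604, 0.23255504667758942), (0.016797659918665886, 0.04171372205018997), 72.00437927246094)
```

```bash
python3 -m creep '[[-0.15,-0.71,-0.1,0,0,-0.047,-1],[-0.15,-0.71,-0.1,0,0,-0.047,-1],[-0.15,-0.71,-0.1,0,0,-0.047,-1],[-0.15,-0.71,-0.1,0,0,-0.047,-1],[-0.15,-0.71,-0.1,0,0,-0.047,-1],[-0.15,-0.71,-0.1,0,0,-0.047,-1],[-0.15,-0.71,-0.1,0,0,-0.047,-1],[-0.15,-0.71,-0.1,0,0,-0.047,-1],[-0.15,-0.71,-0.1,0,0,-0.047,-1],[-0.15,-0.71,-0.1,0,0,-0.047,-1],[0,0,0,0,0,0,-1],[0,0,0,0,0,0,-1]]'
python3 - <<'E'
from fit import *
p=shot("wrist")
for t in ("cell","cell_short","cell_square","cell_win_a","cell_face_a"):spot(p,t,3)
np.save("w4.npy",cloud(p));save(p,"pics/w4.png",(120,60,440,300),2.5);print(pix(p,[.455,-.204,.045]),p["W"].round(3).tolist())
s=ctrl.sense();a=R.from_rotvec(s['eef_rot']).as_matrix()[:,1];print(np.degrees(np.arctan2(a[1],a[0])),s["q"])
E
```

```text
time: 12.2
eef_pos: [0.4516, -0.2242, 0.2948]
eef_rot: [-2.151, -2.282, -0.0]
wrist_force: [-0.6, 0.6, -0.7]
gripper_width: 0.0851
gripper_force: 0.0
cell 0.96 [ 0.4512 -0.2074  0.0316] [279, 161]
cell 0.96 [ 0.3372 -0.1683  0.0304] [182, 121]
cell 0.66 [ 0.7399 -0.193   0.0232] [519, 163]
cell_short 0.77 [ 0.4603 -0.3532  0.0349] [279, 275]
cell_square 0.62 [ 0.4661 -0.285   0.0351] [287, 225]
cell_win_a 0.53 [ 0.3654 -0.1687  0.0353] [206, 123]
cell_win_a 0.42 [ 0.3274 -0.1563  0.0358] [172, 110]
cell_face_a 0.81 [ 0.3429 -0.1671  0.0329] [187, 120]
cell_face_a 0.56 [ 0.4496 -0.2053  0.0342] [278, 160]
cell_face_a 0.53 [ 0.4496 -0.2152  0.0418] [277, 169]
[283, 160] [[0.998, 0.058, 0.014, 0.448], [0.059, -0.958, -0.28, -0.153], [-0.003, 0.28, -0.96, 0.438], [0.0, 0.0, 0.0, 1.0]]
3.483615599274426 [-6.31114690e-01  1.01936517e-02  1.62153057e+00  1.68620032e-04
  1.50975808e+00 -6.91925535e-01]
```

View pics/w4.png

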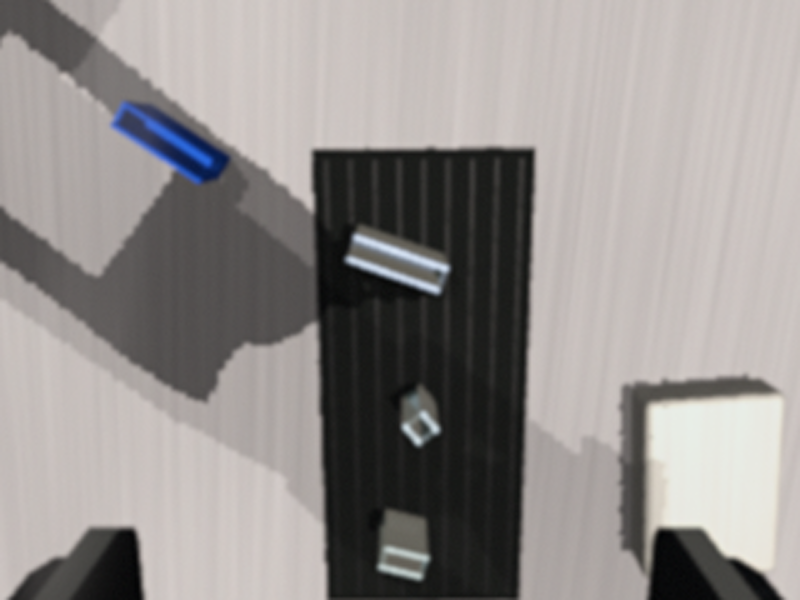

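The crop confirms the choice. Blue block at crop (170,142) is a look-alike and rejected. On the mat, (398,260) is the longest clear glass cell, (420,415) is the square one and (403,545) the short one, so (398,260) is the one wanted.

```bash
cat > rim.py <<'E'
from fit import *
def rim(p,box,zt=.048):
    f=p["frame"].astype(float).mean(2);a,b,c,d=box
    v,u=np.nonzero(f[b:d,a:c]>150);u=u+a;v=v+b
    r=np.c_[(u-p["cx"])/p["fx"],(v-p["cy"])/p["fy"],np.ones(len(u))]@p["W"][:3,:3].T
    X=p["W"][:3,3]+r*((zt-p["W"][2,3])/r[:,2])[:,None]
    return len(u),cv2.minAreaRect(np.ascontiguousarray(X[:,:2]).astype(np.float32)),X.mean(0)
E
python3 - <<'E'
from rim import *
p=shot("wrist");print(rim(p,(252,145,308,182)))
L=cloud(p)[140:185,250:310].reshape(-1,3);
for z in (.02,.035,.043):
    T=L[(L[:,2]>z)&(L[:,2]<.06)];print(len(T),cv2.minAreaRect(np.ascontiguousarray(T[:,:2]).astype(np.float32)),T[:,2].max())
for c in ((352,240),(450,268),(345,262),(440,293)):
    u,v=c[0]/2.5+120,c[1]/2.5+60
    r=p["W"][:3,:3]@[(u-p["cx"])/p["fx"],(v-p["cy"])/p["fy"],1];print((p["W"][:3,3]+r*(.048-p["W"][2,3])/r[2])[:2].round(4))
E
```

```text
(249, ((0.45084506273269653, -0.209703266620636), (0.013802614994347095, 0.044750481843948364), 74.13106536865234), array([ 0.45045245, -0.20925447,  0.048     ]))
408 ((0.4502127468585968, -0.20934920012950897), (0.012901714071631432, 0.044994108378887177), 74.11695861816406) 0.05036921466398142
291 ((0.4502127468585968, -0.20934920012950897), (0.012901714071631432, 0.044994108378887177), 74.11695861816406) 0.05036921466398142
216 ((0.4502508044242859, -0.20936840772628784), (0.01289076916873455, 0.044912245124578476), 74.51383972167969) 0.05036921466398142
[ 0.4319 -0.2017]
[ 0.4774 -0.2118]
[ 0.4291 -0.2119]
[ 0.4737 -0.2236]
```

```bash
python3 -m creep '[[0,0.03,-0.39,0,0,0.039,-0.2],[0,0.03,-0.39,0,0,0.039,-0.2],[0,0.03,-0.39,0,0,0.039,-0.2],[0,0.03,-0.39,0,0,0.039,-0.2],[0,0.03,-0.39,0,0,0.039,-0.2],[0,0.03,-0.39,0,0,0.039,-0.2],[0,0.03,-0.39,0,0,0.039,-0.2],[0,0.03,-0.39,0,0,0.039,-0.2],[0,0.03,-0.39,0,0,0.04,-0.2],[-0.02,0.03,-0.39,0,0,0.041,-0.2],[0,0,0,0,0,0,-0.2],[0,0,0,0,0,0,-0.2]]' 20
python3 -c "
from h import *
s=ctrl.sense();a=R.from_rotvec(s['eef_rot']).as_matrix();print(s['eef_pos'],a.round(4).tolist(),np.degrees(np.arctan2(a[1,1],a[0,1])))
p=shot('wrist');save(p,'pics/w5.png',None,1.2)
L=cloud(p).reshape(-1,3);T=L[(L[:,2]>.043)&(L[:,2]<.056)&(abs(L[:,0]-.45)<.04)&(abs(L[:,1]+.21)<.03)]
print(len(T)); print(cv2.minAreaRect(np.ascontiguousarray(T[:,:2]).astype(np.float32)) if len(T)>20 else '')"
```

```text
time: 13.75
eef_pos: [0.4514, -0.2098, 0.1026]
eef_rot: [-0.438, -3.111, -0.0]
wrist_force: [0.2, 0.0, 0.6]
gripper_width: 0.0516
gripper_force: 0.0
[ 0.4514282  -0.20984392  0.10255489] [[-0.9612, 0.2759, -0.0001], [0.2759, 0.9612, 0.0001], [0.0001, 0.0, -1.0]] 73.98254573360163
661
((0.4500022530555725, -0.2099928855895996), (0.012296667322516441, 0.045575134456157684), 74.28125762939453)
```

```bash
python3 -m creep '[[-0.025,0,-0.4,0,0,0,-0.2],[0,0,-0.4,0,0,0,-0.2],[0,0,-0.4,0,0,0,-0.2],[0,0,-0.3,0,0,0,-0.2],[0,0,-0.2,0,0,0,-0.2],[0,0,0,0,0,0,-0.2],[0,0,0,0,0,0,-0.2]]' 20
python3 -m creep '[[0,0,0,0,0,0,0.2],[0,0,0,0,0,0,0.35],[0,0,0,0,0,0,0.45],[0,0,0,0,0,0,0.6],[0,0,0,0,0,0,0.8],[0,0,0,0,0,0,1],[0,0,0,0,0,0,1],[0,0,0,0,0,0,1]]' 25
```

```text
time: 14.5
eef_pos: [0.4508, -0.2107, 0.0182]
eef_rot: [0.435, 3.11, -0.001]
wrist_force: [0.6, 0.2, 0.0]
gripper_width: 0.0512
gripper_force: 0.0
time: 15.3
eef_pos: [0.4503, -0.2103, 0.0176]
eef_rot: [0.435, 3.111, -0.001]
wrist_force: [-0.9, -0.4, 3.8]
gripper_width: 0.0124
gripper_force: 28.1
```

```bash
python3 -m creep '[[0,0,0.2,0,0,0,1],[0,0,0.5,0,0,0,1],[0,0,0.6,0,0,0,1],[0,0,0.7,0,0,0,1],[0,0,0.7,0,0,0,1],[0,0,0.7,0,0,0,1],[0,0,0.6,0,0,0,1],[0,0,0.4,0,0,0,1]]' 25
python3 -m creep '[[0.12,0.22,0,0,0,-0.018,1],[0.24,0.44,0,0,0,-0.035,1],[0.24,0.44,0,0,0,-0.035,1],[0.24,0.44,0,0,0,-0.035,1],[0.24,0.44,0,0,0,-0.035,1],[0.24,0.44,0,0,0,-0.035,1],[0.24,0.44,0,0,0,-0.035,1],[0.24,0.44,0,0,0,-0.035,1],[0.24,0.44,0,0,0,-0.035,1],[0.24,0.44,0,0,0,-0.035,1],[0.24,0.44,0,0,0,-0.035,1],[0.24,0.44,0,0,0,-0.035,1]]'
python3 -m creep '[[0.12,0.22,0,0,0,-0.02,1],[0,0,0,0,0,0,1],[0,0,0,0,0,0,1],[0,0,0,0,0,0,1]]'
python3 - <<'E'
from fit import *
s=ctrl.sense();a=R.from_rotvec(s['eef_rot']).as_matrix();print(s['eef_pos'],a.round(4).tolist(),np.degrees(np.arctan2(a[1,1],a[0,1])))
C=[]
for n in ("wrist","scene","side"):
    p=shot(n);L=cloud(p).reshape(-1,3);C.append(L)
    T=L[(np.abs(L[:,0]-s['eef_pos'][0])<.03)&(np.abs(L[:,1]-s['eef_pos'][1])<.04)&(L[:,2]>.2)&(L[:,2]<.235)]
    print(n,len(T),T.min(0) if len(T) else 0,T.max(0) if len(T) else 0)
    if n=="wrist": save(p,"pics/w6.png",None,1.2)
    if n=="side": q=pix(p,s['eef_pos']);save(p,"pics/s6.png",(q[0]-90,q[1]-90,q[0]+90,q[1]+90),3.3)
E
```

```text
time: 16.1
eef_pos: [0.4505, -0.2105, 0.2403]
eef_rot: [0.434, 3.108, -0.003]
wrist_force: [0.7, 0.4, 0.2]
gripper_width: 0.0119
gripper_force: 27.6
time: 17.3
eef_pos: [0.5879, 0.0439, 0.2372]
eef_rot: [-2.196, -2.246, 0.001]
wrist_force: [0.2, -0.3, -0.4]
gripper_width: 0.0121
gripper_force: 27.5
time: 17.7
eef_pos: [0.5934, 0.0531, 0.2372]
eef_rot: [-2.26, -2.181, 0.001]
wrist_force: [-0.7, -0.2, -0.6]
gripper_width: 0.0123
gripper_force: 27.5
[0.59344724 0.05314896 0.23719308] [[0.0355, 0.9994, -0.0007], [0.9994, -0.0355, -0.0004], [-0.0004, -0.0007, -1.0]] -2.0372185928288653
wrist 1074 [0.58765303 0.0315147  0.22239388] [0.60011234 0.07596004 0.23498986]
scene 41 [0.58846528 0.03233796 0.22208555] [0.60444069 0.07799681 0.23492538]
side 110 [0.58482009 0.03081118 0.22008941] [0.59999041 0.07820805 0.23464103]
```

View pics/s6.png

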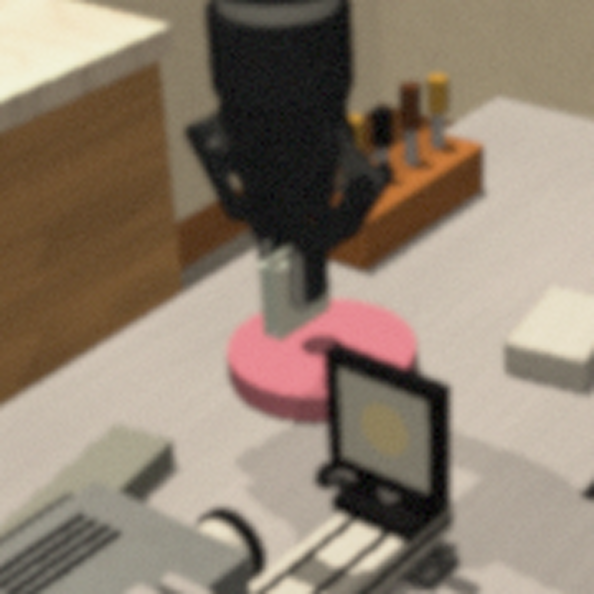

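View pics/w6.png

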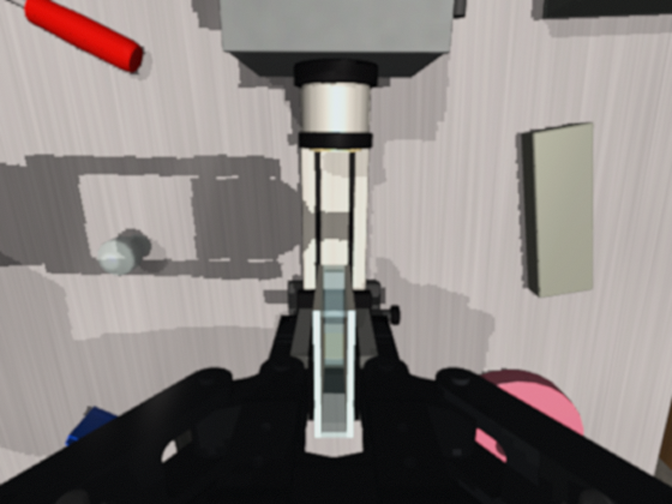

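```bash
python3 - <<'E'
from fit import *
p=shot("wrist");L=cloud(p).reshape(-1,3)
for (x,y,w) in ((.5943,.0537,-.0373),(.594,.052,-.0373)):
    c,s=np.cos(w),np.sin(w);d=L[:,:2]-[x,y];Q=np.c_[d[:,0]*c+d[:,1]*s,-d[:,0]*s+d[:,1]*c,L[:,2]]
    B=Q[(abs(Q[:,0])<.035)&(Q[:,1]>.05)&(Q[:,1]<.112)&(Q[:,2]>.10)&(Q[:,2]<.135)]
    print("barrel y min",np.percentile(B[:,1],[0,1,3]))
    for a in (.066,.078,.09,.1):
        K=B[abs(B[:,1]-a)<.005]
        if len(K)>15:
            f=lambda v:np.hypot(K[:,0]-v[0],K[:,2]-.105-v[2])-v[1]
            print(a,len(K),least_squares(f,[0,.024,0],loss="soft_l1",f_scale=.001).x.round(4),K[:,0].min().round(4),K[:,0].max().round(4))
    W=Q[(abs(Q[:,0])<.05)&(Q[:,1]>.105)&(Q[:,1]<.125)&(Q[:,2]>.06)&(Q[:,2]<.145)];print("wall",len(W),np.median(W[:,1]) if len(W) else 0)
    R_=Q[(abs(Q[:,0])<.05)&(Q[:,1]>-.0)&(Q[:,1]<.06)&(Q[:,2]>.03)&(Q[:,2]<.045)];print("rail",np.percentile(R_[:,0],[.5,99.5]) if len(R_) else 0)
    S=Q[(abs(Q[:,0])<.06)&(Q[:,1]>-.1)&(Q[:,1]<-.06)&(Q[:,2]>.08)&(Q[:,2]<.152)];print("screen",len(S),S.min(0),S.max(0)) if len(S) else 0
S=np.load("w3.npy").reshape(-1,3);d=S[:,:2]-[.5943,.0537];Q=np.c_[d[:,0]*c+d[:,1]*s,-d[:,0]*s+d[:,1]*c,S[:,2]]
T=Q[(abs(Q[:,0])<.06)&(abs(Q[:,1]+.075)<.03)&(Q[:,2]>.07)&(Q[:,2]<.156)]
print("w3 screen",len(T),np.percentile(T,[1,50,99],axis=0).round(4).tolist(),cv2.minAreaRect(np.ascontiguousarray(T[:,:2]).astype(np.float32)))
B=Q[(abs(Q[:,0])<.035)&(Q[:,1]>.05)&(Q[:,1]<.1)&(Q[:,2]>.10)&(Q[:,2]<.135)];print("w3 barrel",len(B),np.percentile(B,[0,1,50,99,100],axis=0).round(4).tolist())
E
```

```text
barrel y min [0.06165524 0.06250591 0.06395138]
0.066 753 [-0.0005  0.0236  0.0006] -0.0235 0.0232
0.078 815 [-0.0004  0.0209  0.0008] -0.0211 0.0196
0.09 840 [-0.0004  0.0209  0.0008] -0.0208 0.0202
0.1 1074 [-0.0003  0.0239  0.0008] -0.0258 0.0253
wall 2413 0.11198192762241066
rail [-0.02787764  0.02654529]
screen 73 [-0.04613263 -0.0795164   0.08022601] [ 0.04383601 -0.07384328  0.13114148]
barrel y min [0.06336524 0.06413917 0.06535858]
0.066 630 [-0.0003  0.0235  0.0006] -0.0233 0.0235
0.078 801 [-0.0002  0.021   0.0008] -0.023 0.0231
0.09 841 [-0.0001  0.0209  0.0007] -0.0206 0.0207
0.1 1020 [-0.0001  0.0225  0.0001] -0.0255 0.0255
wall 2602 0.11366213591421358
rail [-0.0276453  0.0267431]
screen 73 [-0.04589624 -0.0778064   0.08022601] [ 0.04407241 -0.07213328  0.13114148]
w3 screen 3481 [[-0.0461, -0.0882, 0.0711], [-0.0009, -0.0787, 0.1232], [0.043, -0.0737, 0.1518]] ((-0.0011368058621883392, -0.08142302930355072), (0.016230765730142593, 0.09026950597763062), 89.69609832763672)
w3 barrel 1181 [[-0.0242, 0.0633, 0.1011], [-0.0233, 0.0641, 0.1059], [-0.0042, 0.0802, 0.1244], [0.0198, 0.0985, 0.1299], [0.0224, 0.0992, 0.1308]]
```

```bash
python3 -m creep '[[0,-0.02,-0.2,0,0,0,1],[0,0,-0.4,0,0,0,1],[0,0,-0.4,0,0,0,1],[0,0,-0.4,0,0,0,1],[0,0,-0.4,0,0,0,1],[0,0,-0.4,0,0,0,1],[0,0,-0.3,0,0,0,1],[0,0,-0.2,0,0,0,1],[0,0,-0.1,0,0,0,1],[0,0,0,0,0,0,1],[0,0,0,0,0,0,1],[0,0,0,0,0,0,1]]'
python3 - <<'E'
from fit import *
s=ctrl.sense();e=s['eef_pos'];a=R.from_rotvec(s['eef_rot']).as_matrix();print(e,np.degrees(np.arctan2(a[1,1],a[0,1])),a[:,2],np.abs(s['dq']).max())
for n in ("wrist","side","scene"):
    p=shot(n);L=cloud(p).reshape(-1,3);c,q=np.cos(-.037),np.sin(-.037);d=L[:,:2]-[.5938,.0525]
    Q=np.c_[d[:,0]*c+d[:,1]*q,-d[:,0]*q+d[:,1]*c,L[:,2]]
    T=Q[(abs(Q[:,0])<.02)&(abs(Q[:,1])<.035)&(Q[:,2]>.07)&(Q[:,2]<.14)]
    print(n,len(T),np.percentile(T,[.5,50,99.5],axis=0).round(4).tolist())
    T=T[(abs(T[:,1])>.014)]
    print("  away from pads",len(T),np.percentile(T,[.5,50,99.5],axis=0).round(4).tolist())
    if n=="side": q_=pix(p,[.58,.1,.11]);save(p,"pics/s7.png",(q_[0]-110,q_[1]-90,q_[0]+110,q_[1]+90),3)
E
```

```text
time: 19.1
eef_pos: [0.5949, 0.0529, 0.0985]
eef_rot: [2.26, 2.18, 0.002]
wrist_force: [0.6, -0.4, -0.9]
gripper_width: 0.012
gripper_force: 27.5
[0.59492752 0.05287512 0.09846184] -2.0431846074575115 [ 2.27535242e-03 -1.08782281e-04 -9.99997405e-01] 0.0038036165208013366
wrist 7519 [[-0.0184, -0.0217, 0.0857], [0.0005, 0.0075, 0.1222], [0.0194, 0.0231, 0.1394]]
  away from pads 3171 [[-0.0055, -0.022, 0.0853], [0.0005, -0.0145, 0.1164], [0.0068, 0.0231, 0.1306]]
side 420 [[-0.0198, -0.0206, 0.0829], [-0.0052, 0.0115, 0.1159], [0.0177, 0.025, 0.1395]]
  away from pads 166 [[-0.0121, -0.0216, 0.0836], [-0.0037, 0.022, 0.1072], [0.0082, 0.0253, 0.1391]]
scene 164 [[-0.0163, -0.02, 0.0822], [0.0077, -0.008, 0.119], [0.0198, 0.0093, 0.1384]]
  away from pads 52 [[-0.0055, -0.0202, 0.0821], [0.0055, -0.0183, 0.107], [0.0109, 0.0155, 0.1321]]
```

View pics/s7.png

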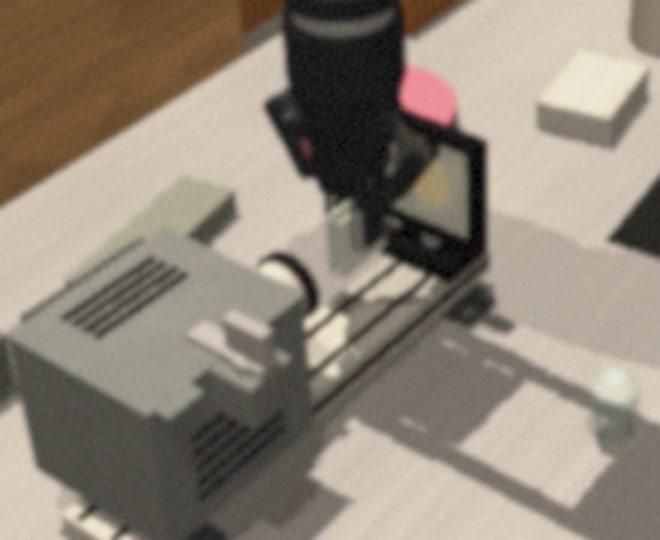

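The side view shows the lid shut and the turnbutton across it at about (235,345). The cell is upright at (350,235), between lens and screen. It sits about 2 mm high, so I'll trim that.

```bash
python3 -m creep '[[-0.01,0,-0.04,0,0,0,1],[0,0,0,0,0,0,1],[0,0,0,0,0,0,1],[0,0,0,0,0,0,1],[0,0,0,0,0,0,1],[0,0,0,0,0,0,1],[0,0,0,0,0,0,1],[0,0,0,0,0,0,1]]'
python3 - <<'E'
from fit import *
s=ctrl.sense();a=R.from_rotvec(s['eef_rot']).as_matrix();print(s['eef_pos'],a[:,2],np.degrees(np.arctan2(a[1,1],a[0,1])),np.abs(s['dq']).max())
p=shot("wrist");L=cloud(p).reshape(-1,3);c,q=np.cos(-.037),np.sin(-.037);d=L[:,:2]-[.5938,.0525]
Q=np.c_[d[:,0]*c+d[:,1]*q,-d[:,0]*q+d[:,1]*c,L[:,2]]
T=Q[(abs(Q[:,0])<.01)&(abs(Q[:,1])<.035)&(abs(Q[:,1])>.014)&(Q[:,2]>.07)&(Q[:,2]<.14)];print(np.percentile(T,[.5,99.5],axis=0).round(4).tolist())
E
```

```text
time: 20.05
eef_pos: [0.5935, 0.0529, 0.0953]
eef_rot: [-2.261, -2.181, 0.0]
wrist_force: [-0.4, 0.5, -0.5]
gripper_width: 0.0123
gripper_force: 27.5
[0.5934906  0.0528837  0.09527559] [-3.08027514e-05 -7.91397624e-06 -9.99999999e-01] -2.048773151939985 0.0018604441003060444
[[-0.0069, -0.0222, 0.082], [0.0054, 0.0231, 0.1274]]
```

```bash
python3 -c "
from station import ctrl
print(ctrl.hand_in())"
```

```text
the job is handed in; nothing more can be done
None
```

The job is handed in at about 20 s: lid shut, turnbutton across it (about 1.56 rad), and the long cell held by its frosted faces at mid-beam, upright, square and within about 2 mm of centre; I didn't re-check the other bench items at the end.

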